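# Let the engine cradle down on its ratchet crank

## Robot

A 7-joint arm with a two-finger parallel gripper is mounted at the origin on the work surface. World frame = base frame: x ahead of the robot, y to its left, z up, the work surface at z = 0. Lengths are in m, angles in rad, forces in N, time in s.
With the tool pointing down it reaches from about 0.425 to 0.95 m from the base axis. Payload 4.7 kg.
Tool frame: the origin (TCP) lies midway between the tips of the shut fingers; the grasp point (between the pads) lies 19 mm behind it; z points along the fingers, y is the line along which they close (so a half turn about z gives the same grasp; the last joint's range is limited). The gripper opens to 85 mm and grips with 20 to 120 N. Pads are 22 mm wide; open, the fingers measure 114 mm over their backs; the gripper's body (76 mm by 85 mm) begins 54 mm behind the grasp point. The pads swing forward as they close: fully open they stand 13 mm farther back than shut.
Start: joints at [1.267, 0.469, -0.049, 1.532, 0.024, 1.141, -0.082], TCP at [0.183, -0.65, 0.231] pointing down, gripper open.
Joint ranges: [-2.59, 2.59], [-0.33, 1.99], [-1.39, 1.29], [0.1, 2.45], [-1.04, 4.18], [0.21, 1.99], [-2.66, 2.66]. Speed limits (rad/s): [2.57, 2.57, 3.14, 3.14, 3.14, 3.14, 3.14].

## Interface

Orientations are given as a unit quaternion [x, y, z, w].
In Python, from plant import arm gives the robot as it stands. Calls block until the motion is done:
- arm.movep(position, orientation): joint-space move of the TCP to a pose.
- arm.movel(position, ori=None, rate=0.15): straight line of the TCP; ori=None keeps the orientation; rate is the mean speed in m/s.
- arm.move_joints(angles): joint-space move.
- arm.open_gripper() and arm.close_gripper(): open the fingers fully, or close them until they stop; the grip force is fixed at half the most.
- arm.sleep(seconds).
- arm.inverse_kinematics(position, orientation): joint angles nearest the present ones, or None.
- arm.observe(): the state.
- arm.camera(name): name is "scene" or "top" or "wrist"; returns a dict with "img" (384x512x3 uint8, red, green, blue), "fx", "fy", "cx", "cy" (pixels), "T" (4x4, takes a point from camera to world coordinates). Camera axes: x right, y down, z forward; pixel columns grow to the right and rows downward; lengths in m; the calibration is good to about 2 mm. A picture is of the moment at which its call begins. There is no depth.
A pose or a line that the arm cannot do raises arm.Unreachable and nothing moves.
- arm.job_done(): hands the job in; it is judged then, once.
The state is a dict: "time_s": time; "q": joint angles; "joint_velocities": joint speeds; "effort": joint torques, N m; "tcp_pos": TCP position; "eef_rot": TCP orientation; "ft_force": force on the tool from outside, world axes, zero at the start; "wrist_torque": the same for the moment, N m; "finger_gap": finger opening in m; "gripper_force": force on a finger pad.
Only numpy, scipy, OpenCV 4.12 (cv2) and the standard library are available. Lean on these libraries where they do the work, as an engineer would, in place of code of your own. Each camera call takes 0.05 s, during which the arm holds its last target. There are 200 camera calls.

## Task

The small engine in the red tilting stand is held up by the stand's ratchet: gently throw the black-knobbed pawl lever over to its other side, then take the red crank grip and wind up a touch until the yellow pawl lifts clear of the teeth. Keeping a firm hold of the grip all the way, let the crank turn back slowly until the engine cradle rests its weight on the rubber rest, and only then let go. Never let the crank run free, do not force the lever or press the cradle hard onto the rest, and leave the loose things on the bench alone.

Things in the scene. Friction and masses are not known exactly. Their poses are not given: they have to be found in the camera images.
- stand: Red tilting stand, bolted down. Origin: underside of its 12 mm base plate (x -95 to 195, y -100 to 100 mm), below the shaft; z up, x away from the robot, y along the shaft, which is 160 mm up. Uprights 185 mm high at y = +-66 mm. Crank on the -y side; 16-tooth ratchet wheel, 100 mm across, at y = +90. Engine and cradle swing between the uprights, up to 330 mm high.
- crank (a joint): Angle (rad) of shaft, crank, ratchet wheel, cradle and engine, one rigid piece. 0 = cradle level; grows as the engine is wound up (grip goes towards the robot). Tooth pitch 0.39. Starts held on a tooth near 1.02. The load (hidden weight) pulls it back with 4 to 15 N at the grip, more as it nears level, and none once the cradle rests; with the pawl out and nobody holding, it falls at once.
- grip: Red crank grip, cylinder 26 mm across, 100 mm long along the stand's y, spinning freely on its pin (the hand need not turn). Origin: its middle; its y is its axis. Circles point hub at 110 mm: at crank 0.55 straight above it, at 0 57 mm in +x and 94 mm above. The crank arm is beyond its +y end, 53 mm from the origin; the -y end is free. Pinch it from above across the stand's x.
- hub (a point): Point on the shaft axis level with the middle of the grip (stand x = 0, y = -152 mm, 160 mm up): the centre of the grip's circle.
- pawl (a joint): Angle (rad) of the yellow pawl on the wheel. 0 to 0.1 = in the teeth; grows as it lifts, stop at 0.40 (clear). No spring: the weighted lever tips it in or out. Under load it stays jammed in its tooth even with the lever over, and swings out by itself once the crank is wound up some 0.02 to 0.06 rad. Forcing the lever against its stop does not free it.
- lever (a joint): Angle (rad) of the weighted lever on the pawl, relative to the pawl. -0.65 = stop, leaning towards the robot (pawl tipped in; the start), 0 = upright, +0.65 = soft rubber stop, leaning away (pawl tipped out; pushing on with 12 N would give 0.73). It moves with under 1 N at the knob and beyond upright falls over by itself.
- knob: Black ball, 30 mm in diameter, on top of the pawl lever. It rolls freely about the stand's y. Origin: its centre, 80 mm from the pivot. Push it in the stand's +x direction to throw the lever over.
- pivot (a point): Point on the pawl's and lever's common pivot axis (along the stand's y), below the knob: stand x = 65, y = 100, z = 222 mm.
- crossbar: Steel roller bar 20 mm in diameter, 100 mm long, across the far end of the cradle, 150 mm from the shaft. Origin: its middle. It lands on the rest.
- rest: Rest on which the crossbar lands, 150 mm from the shaft: fixed steel sleeve 32 mm across with a screw carrying a black rubber cap 40 mm across, 14 mm thick. Origin: centre of the sleeve's upper rim, 97 mm above the bench. The screw is set differently each time: the cap's top is 40 to 70 mm above this origin, not reported; feel for it (the crossbar meets it between crank -0.09 and 0.11).
- socket: Loose spark-plug socket, 26 mm across, 48 mm high, standing on the base plate. Origin: underside.
- bearing: Loose bearing ring, 34 mm across, 12 mm high, lying on the base plate. Origin: underside.
- spanner: Loose spanner, 170 mm, on the bench to the right.
- driver: Loose screwdriver on the bench to the left.
- oil: Loose black oil bottle, 64 mm across, 170 mm high, right. Origin: underside.
- tin: Loose steel tin, 76 mm across, 80 mm high, left. Origin: underside.
- jar: Loose glass jar, 70 mm across, 85 mm high, left. Origin: underside.

How it is judged:
On the way, in this order (a step that is already met when the one before it is completed fails the run):
1. the pawl lever has been thrown over to its release side while the pawl still holds (value of joint lever above 0.5 rad and value of joint pawl below 0.15 rad), for 0.2 s.
2. the crank has been wound up a touch in the robot's grip and the pawl has swung clear of the teeth (value of joint pawl above 0.3 rad and contact force between the fingers and grip above 1 N), for 0.2 s.
3. the cradle has come to rest its weight on the rest with the crank grip still held (contact force between crossbar and rest above 3 N and contact force between the fingers and grip above 1 N), for 0.3 s.
At the end, for the whole second after the job is handed in: The cradle's crossbar rests on the rubber rest with more than 3 N of its weight, the crank is still (under 0.05 rad/s), the pawl is clear of the teeth (pawl above 0.3 rad) and its lever is thrown over (above 0.5 rad); the loose things are within 20 mm of their start (contact force between crossbar and rest above 3 N and velocity of joint crank between -0.05 and 0.05 rad/s and value of joint pawl above 0.3 rad and value of joint lever above 0.5 rad); the robot touches nothing.
It fails at once if the crank runs back faster than 1.2 rad/s (velocity of joint crank below -1.2 rad/s).
It fails at once if the cradle is dropped or pressed on its rest with more than 25 N (contact force between crossbar and rest above 25 N).
It fails at once if the pawl lever is forced past its stop (about 12 N on the knob) (value of joint lever above 0.73 rad).
It fails at once if a loose thing on the bench or base plate is moved more than 20 mm (distance of any of socket, bearing, spanner, driver, oil, tin, jar from where it was at the start of the episode above 0.02 m).
It also fails if it takes over 72 s, if anything falls off the work surface, if the arm or the gripper's body presses on something with over 40 N, if the wrist force passes 120 N, or if a joint passes its speed limit or range.

## Working session

There is one attempt and no reset: what is moved stays moved. The work goes in short steps, each a Python script; the robot and the scene stay as the last script left them, time stands still between calls to the robot, and variables do not carry over. Pictures are saved under pics/ and viewed, at most 10 in all, crops included, and the job is handed in when it is done.

```bash
ls; mkdir -p pics
python3 - <<'E'
from plant import arm
import cv2, pickle, numpy as np
d={}
for n in("scene","top"):
    c=arm.camera(n); d[n]=c; cv2.imwrite(f"pics/{n}0.png",c["img"][:,:,::-1])
    print(n,c["fx"],c["cx"],c["cy"],np.round(c["T"],3).tolist())
pickle.dump(d,open("cam0.pkl","wb"))
a=np.hstack([cv2.imread("pics/scene0.png"),cv2.imread("pics/top0.png")]);cv2.imwrite("pics/both0.png",cv2.resize(a,(800,300)))
o=arm.observe();print(o)
E
```

```text
pics
scene 481.6007962123257 252.415362834949 183.21359293352626 [[-0.272, 0.533, -0.801, 1.761], [0.962, 0.158, -0.222, 0.35], [0.008, -0.831, -0.556, 1.045], [0.0, 0.0, 0.0, 1.0]]
top 371.9890253799261 255.88134174317955 189.7197957269265 [[-0.012, -0.985, 0.17, 0.326], [-1.0, 0.015, 0.02, -0.001], [-0.022, -0.17, -0.985, 1.253], [0.0, 0.0, 0.0, 1.0]]
{'time_s': 0.1, 'q': array([ 1.26708458,  0.46936427, -0.04859675,  1.53360051,  0.02409934,
        1.1410082 , -0.08228234]), 'joint_velocities': array([ 0.00067941, -0.00113043, -0.00027835, -0.00214959, -0.00114087,
        0.00057296, -0.00237357]), 'effort': array([ 1.63017070e-03, -5.11514390e+01, -4.71887214e-02, -2.38390660e+01,
        1.06603917e-02,  4.34628571e-03,  1.31332564e-05]), 'tcp_pos': array([ 0.18303875, -0.64914714,  0.230353  ]), 'eef_rot': array([ 9.90570931e-01,  1.36997905e-01, -1.53798001e-04, -8.84107159e-04]), 'ft_force': array([-7.32149170e-01,  3.83753360e-01,  2.59239508e-04]), 'wrist_torque': array([-0.03696482, -0.03372203,  0.0484713 ]), 'gripper_force': 0.0, 'finger_gap': 0.08534928836730116}
```

View pics/scene0.png

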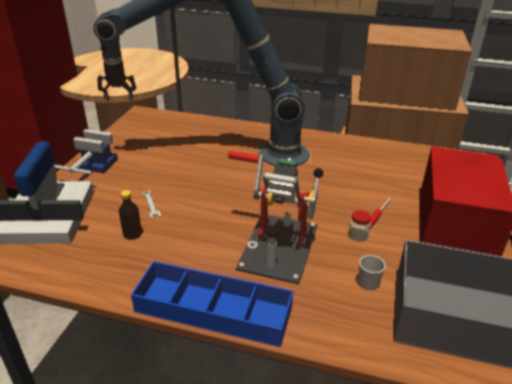

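View pics/top0.png

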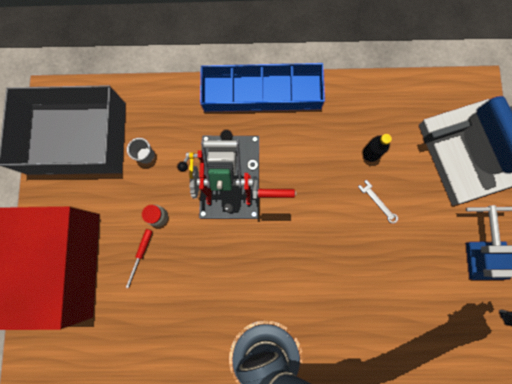

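The scene view shows the stand at about (285,225), with the grip near (243,157) and (258,175) and the knob at (319,173). The top view shows the plate at (203..258, 136..218), the grip at (275,193) and the knob at (182,167). I'll zoom in next.

```bash
cat > h.py <<'E'
import numpy as np, cv2, pickle
def ray(c,uv):
    T=np.array(c["T"]); d=T[:3,:3]@np.array([(uv[0]-c["cx"])/c["fx"],(uv[1]-c["cy"])/c["fy"],1]); return T[:3,3],d/np.linalg.norm(d)
def plane(c,uv,z):
    o,d=ray(c,uv); return o+d*(z-o[2])/d[2]
def tri(c1,u1,c2,u2):
    A=np.zeros((3,3));b=np.zeros(3);L=[ray(c1,u1),ray(c2,u2)]
    for o,d in L:
        P=np.eye(3)-np.outer(d,d);A+=P;b+=P@o
    x=np.linalg.solve(A,b); return x,[round(float(np.linalg.norm((np.eye(3)-np.outer(d,d))@(x-o))),4) for o,d in L]
def proj(c,p):
    T=np.array(c["T"]); q=T[:3,:3].T@(np.array(p)-T[:3,3]); return np.array([c["fx"]*q[0]/q[2]+c["cx"],c["fy"]*q[1]/q[2]+c["cy"]])
E
python3 - <<'E'
from h import *
d=pickle.load(open("cam0.pkl","rb"))
s=d["scene"]["img"][145:285,225:335,::-1]; t=d["top"]["img"][125:230,165:305,::-1]
cv2.imwrite("pics/crop0.png",np.hstack([cv2.resize(s,(385,490),interpolation=3),cv2.resize(t,(415,311),interpolation=3).copy() if 0 else cv2.copyMakeBorder(cv2.resize(t,(415,311),interpolation=3),0,179,0,0,0)]))
for n,(u0,v0,u1,v1) in (("scene",(225,145,335,285)),("top",(165,125,305,230))):
    im=d[n]["img"]; hsv=cv2.cvtColor(im,cv2.COLOR_RGB2HSV)
    for nm,m in (("red",cv2.inRange(hsv,(0,150,90),(8,255,255))|cv2.inRange(hsv,(172,150,90),(180,255,255))),("black",cv2.inRange(hsv,(0,0,0),(180,255,42)))):
        k=np.zeros_like(m);k[v0:v1,u0:u1]=m[v0:v1,u0:u1]
        N,_,st,ce=cv2.connectedComponentsWithStats(k)
        print(n,nm,[(st[i].tolist(),ce[i].round(1).tolist()) for i in range(1,N) if st[i,4]>12])
c=d["top"]
for uv in((203,138),(257,137),(258,214),(203,214)):print(plane(c,uv,.012).round(3))
E
```

```text
scene red [([228, 150, 31, 13, 242], [243.1, 155.9]), ([262, 186, 4, 10, 29], [263.5, 190.6]), ([299, 192, 10, 7, 42], [303.2, 194.5]), ([261, 197, 2, 18, 21], [261.1, 204.7]), ([298, 207, 4, 8, 16], [299.6, 209.8]), ([258, 228, 6, 7, 29], [260.7, 231.0])]
scene black [([264, 145, 37, 9, 98], [281.9, 149.7]), ([315, 171, 7, 5, 29], [318.0, 173.1]), ([266, 222, 32, 24, 348], [281.5, 233.9]), ([305, 233, 7, 14, 47], [308.1, 239.3])]
top red [([197, 150, 5, 8, 35], [199.3, 153.4]), ([199, 162, 5, 28, 123], [201.1, 175.2]), ([244, 173, 7, 17, 72], [246.2, 180.6]), ([258, 188, 37, 10, 332], [276.0, 192.9]), ([246, 198, 4, 7, 14], [247.4, 201.4])]
top black [([221, 131, 11, 9, 74], [226.1, 135.0]), ([178, 162, 9, 9, 56], [182.2, 166.4]), ([231, 171, 7, 8, 24], [233.4, 175.8]), ([211, 186, 35, 27, 419], [230.4, 197.4]), ([200, 192, 6, 18, 54], [202.5, 199.5]), ([256, 199, 3, 7, 13], [257.2, 201.5])]
[0.726 0.206 0.012]
[0.726 0.018 0.012]
[0.458 0.018 0.012]
[0.46  0.203 0.012]
```

View pics/crop0.png

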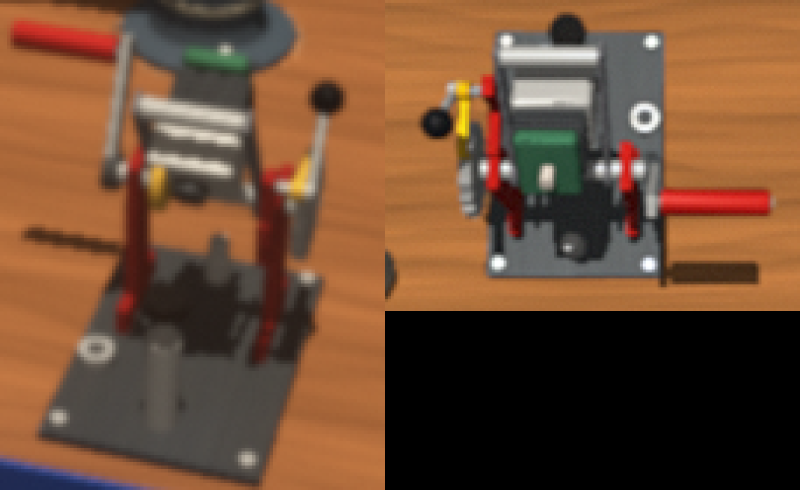

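The crop shows the grip on the -y side, the crank arm at its +y end, and the knob leaning toward the robot. The bearing lies on the plate at (0.64, 0.02), and the socket is on the plate near the robot. Next I'll triangulate.

Run:
```python
from h import *
from plant import arm
d=pickle.load(open("cam0.pkl","rb")); s,t=d["scene"],d["top"]
g,e=tri(s,(243.1,155.9),t,(276,192.9));print("grip",g.round(4),e)
k,e=tri(s,(318.2,172.8),t,(182.2,166.4));print("knob",k.round(4),e)
# screws: bright low-sat blobs
hsv=cv2.cvtColor(t["img"],cv2.COLOR_RGB2HSV);m=cv2.inRange(hsv,(0,0,170),(180,60,255))
P=[]
for c in((203,138),(257,137),(258,214),(203,214)):
    w=m[c[1]-4:c[1]+5,c[0]-4:c[0]+5];v,u=np.nonzero(w);uv=(c[0]-4+u.mean(),c[1]-4+v.mean());P.append(plane(t,uv,.014)[:2]);print(len(u),np.round(uv,1),P[-1].round(4))
P=np.array(P);ex=(P[0]-P[3])+(P[1]-P[2]);yaw=np.arctan2(ex[1],ex[0]);ey=(P[0]-P[1])+(P[3]-P[2]);print("yaw",yaw,np.arctan2(-ey[0],ey[1]))
print("centre",P.mean(0))
O=P.mean(0)-.05*np.array([np.cos(yaw),np.sin(yaw)]);R=np.array([[np.cos(yaw),-np.sin(yaw)],[np.sin(yaw),np.cos(yaw)]])
print("O",O,"grip in stand",(R.T@(g[:2]-O)).round(4),"knob",(R.T@(k[:2]-O)).round(4))
# fingers along world x (tool y), down
for q in ([1,0,0,0],[2**-.5,2**-.5,0,0],[2**-.5,-2**-.5,0,0]):
    for p in (g+[0,0,.1],g,[.64,-.04,.25],k+[0,0,.05]):
        r=arm.inverse_kinematics(list(p),q);print(q,np.round(p,2),None if r is None else np.round(r,2))
```

```text
grip [ 0.4875 -0.0347  0.2603] [0.0004, 0.0004]
knob [0.5592 0.2166 0.2853] [0.001, 0.001]
24 [205.5 139.5] [0.7194 0.1972]
16 [254.5 138.5] [0.7198 0.027 ]
10 [254.6 213.8] [0.4581 0.0295]
18 [202.8 213.5] [0.4616 0.2034]
yaw -0.016778471749168543 -0.008774132621386984
centre [0.58974638 0.11427556]
O [0.53975341 0.11511445] grip in stand [-0.0497 -0.1506] knob [0.0177 0.1018]
[1, 0, 0, 0] [ 0.49 -0.03  0.36] [ 0.59  0.11 -0.66  1.74  0.07  1.31 -1.65]
[1, 0, 0, 0] [ 0.49 -0.03  0.26] [ 0.52  0.19 -0.61  1.9   0.12  1.09 -1.7 ]
[1, 0, 0, 0] [ 0.64 -0.04  0.25] [ 0.33  0.44 -0.47  1.58  0.21  1.18 -1.75]
[1, 0, 0, 0] [0.56 0.22 0.34] [ 0.28  0.45 -1.03  1.54  0.39  1.38 -2.34]
[0.7071067811865476, 0.7071067811865476, 0, 0] [ 0.49 -0.03  0.36] [ 0.7   0.13 -0.78  1.74  0.09  1.31 -0.1 ]
[0.7071067811865476, 0.7071067811865476, 0, 0] [ 0.49 -0.03  0.26] [ 0.65  0.21 -0.76  1.89  0.16  1.1  -0.17]
[0.7071067811865476, 0.7071067811865476, 0, 0] [ 0.64 -0.04  0.25] [ 0.5   0.49 -0.72  1.57  0.34  1.21 -0.29]
[0.7071067811865476, 0.7071067811865476, 0, 0] [0.56 0.22 0.34] [ 0.33  0.48 -1.11  1.54  0.43  1.4  -0.82]
[0.7071067811865476, -0.7071067811865476, 0, 0] [ 0.49 -0.03  0.36] None
[0.7071067811865476, -0.7071067811865476, 0, 0] [ 0.49 -0.03  0.26] None
[0.7071067811865476, -0.7071067811865476, 0, 0] [ 0.64 -0.04  0.25] [-0.72  0.61  1.11  1.64 -0.57  1.26 -2.63]
[0.7071067811865476, -0.7071067811865476, 0, 0] [0.56 0.22 0.34] [ 0.36  0.51 -1.17  1.53  0.47  1.41  2.29]
```

```bash
cat >> h.py <<'E'
from scipy.spatial.transform import Rotation as Ro
YAW=-0.012; O=np.array([.5385,.1150,0])   # stand origin in world
RS=Ro.from_euler('z',YAW); Q=(RS*Ro.from_quat([2**-.5,2**-.5,0,0])).as_quat()
def W(x,y,z): return list(O+RS.apply([x,y,z]))
def S(p): return RS.inv().apply(np.array(p)-O)
E
python3 - <<'E'
from h import *
from plant import arm
p=arm.observe()["tcp_pos"]
arm.movel([p[0]+.1,p[1]+.1,.42],rate=.3); arm.close_gripper()
arm.movep(W(-.055,.102,.42),Q); print(arm.observe()["time_s"])
arm.movel(W(-.055,.102,.28),rate=.2)
print(S(arm.observe()["tcp_pos"]).round(4),arm.observe()["finger_gap"])
f0=arm.observe()["ft_force"]
for x in np.arange(-.03,.056,.012):
    arm.movel(W(x,.102,.28),rate=.06); o=arm.observe(); print(S(o["tcp_pos"]).round(3),(o["ft_force"]-f0).round(2))
arm.sleep(.5)
c=arm.camera("scene"); t=arm.camera("top"); pickle.dump((c,t),open("cam1.pkl","wb"))
s=c["img"][120:260,225:335,::-1]; u=t["img"][125:230,165:305,::-1]
cv2.imwrite("pics/crop1.png",np.hstack([cv2.resize(s,(385,490),interpolation=3),cv2.copyMakeBorder(cv2.resize(u,(415,311),interpolation=3),0,179,0,0,0)]))
print(arm.observe()["time_s"])
E
```

```text
4.5917
[-0.0544  0.1026  0.2811] -4.150531566505397e-05
[-0.03   0.102  0.28 ] [-0.18  0.21 -0.1 ]
[-0.018  0.102  0.28 ] [-0.    0.62 -0.36]
[-0.006  0.102  0.28 ] [-1.74  0.2   0.65]
[0.006 0.102 0.28 ] [-0.84 -0.48 -0.39]
[0.019 0.102 0.28 ] [-0.3  -0.51  0.53]
[0.03  0.102 0.28 ] [-0.61 -0.22 -0.27]
[0.042 0.102 0.28 ] [ 0.83  0.3  -0.45]
[0.054 0.102 0.28 ] [ 0.98  0.63 -0.49]
9.0583
```

View pics/crop1.png

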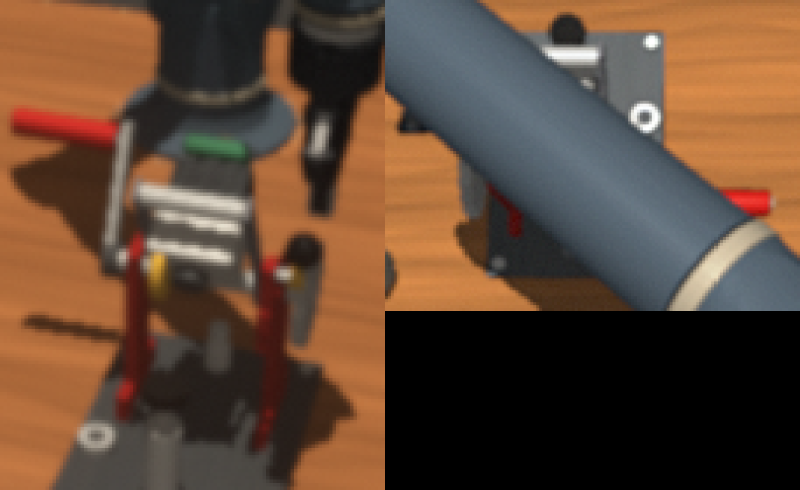

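The knob now leans away, at crop (303,248), so the lever is over and the pawl is still holding. On to the grip.

```bash
cat >> h.py <<'E'
def G(a,y=-.158,dz=-.022): return W(-.11*np.sin(a-.55),y,.16+.11*np.cos(a-.55)+dz)
E
python3 - <<'E'
from h import *
from plant import arm
arm.movel(W(.03,.102,.43),rate=.25)
p=np.array(G(1.02)); 
arm.movep([p[0],p[1],.43],Q); arm.open_gripper()
arm.movel([p[0],p[1],p[2]+.06],rate=.25); arm.movel(list(p),rate=.1)
o=arm.observe();f0=o["ft_force"];print(o["time_s"],S(o["tcp_pos"]).round(4),f0)
c=arm.camera("wrist"); s=arm.camera("scene")
cv2.imwrite("pics/g.png",np.hstack([cv2.resize(c["img"][:,:,::-1],(400,300)),cv2.resize(s["img"][100:250,180:380,::-1],(400,300),interpolation=3)]))
E
```

```text
13.0917 [-0.0493 -0.1578  0.2366] [ 0.2133621  -0.26964396  0.29756254]
```

View pics/g.png

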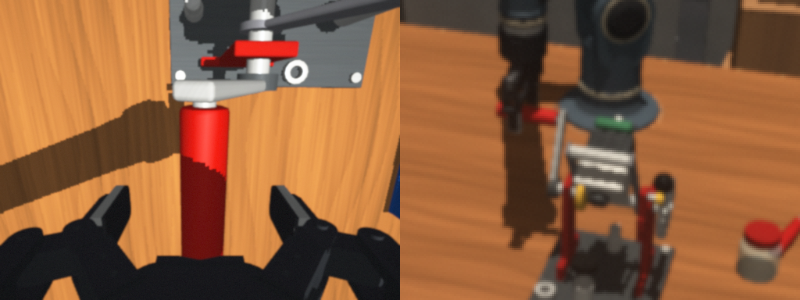

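The grip sits centred between the open fingers and the knob is still over. Close on it and wind up slightly.

Run:
```python
from h import *
from plant import arm
f0=arm.observe()["ft_force"]
arm.close_gripper(); o=arm.observe(); p0=o["tcp_pos"]
print(S(p0).round(4),o["finger_gap"],o["gripper_force"],(o["ft_force"]-f0).round(1))
for a in np.arange(1.04,1.101,.02):
    arm.movel(list(p0+np.array(G(a))-G(1.02)),rate=.03); o=arm.observe()
    print(round(a,2),S(o["tcp_pos"]).round(4),RS.inv().apply(o["ft_force"]-f0).round(1),round(o["gripper_force"],1),o["time_s"])
arm.sleep(.4)
np.save("p0.npy",np.r_[p0,f0])
s=arm.camera("scene");t=arm.camera("top")
cv2.imwrite("pics/w.png",np.hstack([cv2.resize(s["img"][130:230,250:350,::-1],(400,400),interpolation=3),cv2.resize(t["img"][125:225,165:265,::-1],(400,400),interpolation=3)]))
```

```text
[-0.0489 -0.158   0.2365] 0.02454962797662312 58.77273503690958 [3.3 0.6 0.5]
1.04 [-0.0499 -0.158   0.236 ] [4.2 0.1 1.6] 58.9 14.025
1.06 [-0.0526 -0.158   0.2346] [4.2 0.5 1.1] 58.9 14.275
1.08 [-0.0549 -0.158   0.2333] [4.  1.4 0.9] 58.9 14.525
1.1 [-0.0569 -0.1579  0.232 ] [4.  1.3 1.3] 58.9 14.775
```

View pics/w.png

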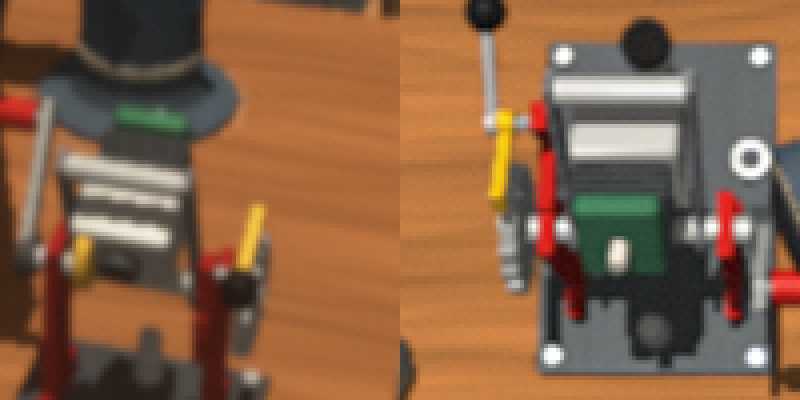

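The pawl is now standing clear of the teeth (yellow at left-crop (252,235)) and the lever is over. Lower slowly while watching the tangential force.

Run:
```python
from h import *
from plant import arm
z=np.load("p0.npy");p0,f0=z[:3],z[3:]
def go(a,r):
    arm.movel(list(p0+np.array(G(a))-G(1.02)),rate=r)
def load(a,n=1):
    t=np.array([np.cos(a-.55),0,np.sin(.55-a)*-1*-1])  # +x as crank falls
    t=np.array([np.cos(a-.55),0,np.sin(a-.55)])
    F=[]
    for i in range(n):
        if i: arm.sleep(.03)
        F.append(RS.inv().apply(arm.observe()["ft_force"]-f0))
    f=np.mean(F,0); r=np.array([-t[2],0,t[0]]); return f@t,f@r,arm.observe()["gripper_force"]
for a in np.arange(1.05,.149,-.05):
    go(a,.035)
    L=load(a); print(round(a,2),np.round(L,1))
    if L[2]<30 or abs(L[1])>30: break
L0=load(a,4)[0]; hist=[]
while a>-.12:
    a-=.01; go(a,.02); L=load(a,4); hist.append(L[0]); print(round(a,3),np.round(L,1))
    if L[0]<2.0: break
o=arm.observe();print(S(o["tcp_pos"]).round(4),o["time_s"]); np.save("a.npy",a)
```

```text
1.05 [ 5.4 -1.2 59. ]
1.0 [ 6.  -0.4 59. ]
0.95 [ 5.9 -0.5 59. ]
0.9 [ 6.9 -0.7 59. ]
0.85 [ 7.  -0.6 59. ]
0.8 [ 7.5 -0.4 59. ]
0.75 [ 7.9 -0.6 59. ]
0.7 [ 7.8 -0.3 59.1]
0.65 [ 7.7 -0.1 59.1]
0.6 [ 8.7  0.4 59.1]
0.55 [ 8.4 -0.2 59.1]
0.5 [ 8.3 -0.1 59.1]
0.45 [ 8.5 -0.4 59.1]
0.4 [ 8.5  0.  59.1]
0.35 [ 9.9  1.  59. ]
0.3 [10.1  0.2 59. ]
0.25 [ 9.   1.4 59. ]
0.2 [10.   1.2 59. ]
0.15 [ 9.1  2.2 59. ]
0.14 [10.4  1.7 59. ]
0.13 [ 9.7  1.5 59. ]
0.12 [ 9.9  1.4 59. ]
0.11 [ 9.1  1.4 59. ]
0.1 [10.3  1.8 59. ]
0.09 [ 9.7  1.9 59. ]
0.08 [ 9.6  2.2 59. ]
0.07 [ 9.7  1.5 59. ]
0.06 [10.2  2.2 59. ]
0.05 [10.   1.8 59. ]
0.04 [10.1  2.2 59. ]
0.03 [10.   2.5 59. ]
0.02 [ 9.2  2.3 59. ]
0.01 [ 5.3  4.2 59.3]
-0.0 [-0.8  6.  59.8]
[ 0.0583 -0.1591  0.2325] 26.4833
```

The cradle has landed at about 0.015 rad and the grip load is near zero. Dwell, release and retreat.

Run:
```python
from h import *
from plant import arm
arm.sleep(.6); o=arm.observe(); print(o["gripper_force"],o["ft_force"])
arm.open_gripper(); arm.sleep(.2); p=arm.observe()["tcp_pos"]
arm.movel([p[0],p[1],p[2]+.04],rate=.08); arm.movel([p[0],p[1]-.08,p[2]+.2],rate=.2); arm.movel([p[0]-.1,p[1]-.3,p[2]+.2],rate=.25)
s=arm.camera("scene");t=arm.camera("top");print(arm.observe()["time_s"])
cv2.imwrite("pics/end.png",np.hstack([cv2.resize(s["img"][130:280,190:390,::-1],(400,300),interpolation=3),cv2.resize(t["img"][100:250,125:325,::-1],(400,300),interpolation=3)]))
```

```text
59.74722085520625 [ 1.27635826 -3.16120674  5.48790203]
30.8083
```

View pics/end.png

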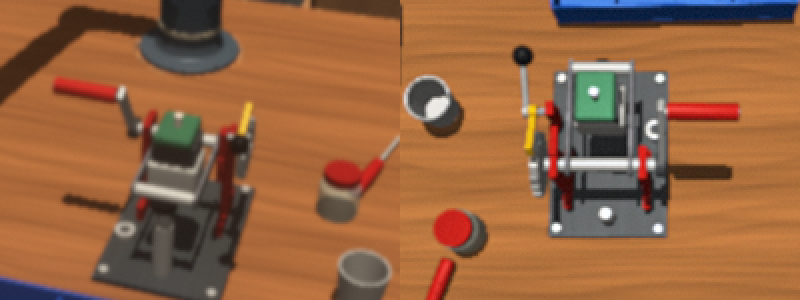

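The cradle is level with its crossbar over the rest, the pawl is up, the lever is over and the robot is clear. Handing in.

```bash
python3 -c "
from plant import arm
arm.sleep(.3);print(arm.job_done())"
```

```text
the job is handed in; nothing more can be done
None
```

The job is handed in at about 31 s: lever thrown, pawl lifted clear, cradle lowered onto the rubber rest with the grip held throughout, then released; the final picture looks right, but no verdict was shown.

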